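# Set the proofing jig and hold the printing block over its frame

## Robot

A 6-joint arm with a two-finger parallel gripper is mounted at the origin on the work surface. World frame = base frame: x ahead of the robot, y to its left, z up, the work surface at z = 0. Lengths are in m, angles in rad, forces in N, time in s.
With the tool pointing down it reaches from about 0.35 to 0.975 m from the base axis. Payload 4.9 kg.
Tool frame: the origin (TCP) lies at the very end of the fingers, on their centre line; the grasp point (between the pads) lies manip.grip_point_offset behind it (manip.grip_point_offset is the distance from the TCP to the grasp point, in m); z points along the fingers, y is the line along which they close (so a half turn about z gives the same grasp; the last joint's range is limited). The gripper opens to 85 mm and grips with 20 to 120 N. Pads are 22 mm wide; open, the fingers measure 114 mm over their backs; the gripper's body (76 mm by 85 mm) begins 54 mm behind the grasp point. The pads swing forward as they close: fully open they stand 13 mm farther back than shut.
Start: joints at [0.994, 0.053, 1.613, -0, 1.476, -0.119], TCP at [0.276, 0.561, 0.231] pointing down, gripper open.
Joint ranges: [-3.01, 3.01], [-1.01, 2.22], [0.06, 2.58], [-1.02, 4.17], [0.09, 2.62], [-3.14, 3.14]. Speed limits (rad/s): [2.57, 2.57, 3.14, 3.14, 3.14, 3.14].

## Interface

Orientations are given as a unit quaternion [w, x, y, z].
In Python, from plant import manip gives the robot as it stands.
- The arm moves only by the shell command python3 -m crank 'ROWS' [OPENING]. ROWS is JSON, a list of rows, each an object of numbers: "x", "y", "z": the shift along the tool's x, y, z in cm; "turn": the turn about the tool's z in rad. In form: [{"x": .., "y": .., "z": .., "turn": ..}, ...]. A call has 1 to 5 rows; each row shifts and turns the commanded pose from where the row before left it, along the tool's axes as they then stand; what a row does not reach is not made up. A row lasts 1/10 s, in which the tool goes at most 50 mm and 8.59 degrees, less where a joint would pass 70% of its speed; a pose out of reach is approached as far as the arm can. A call with a gripper value outside its range is refused whole. OPENING is the opening in per cent of the stroke, from 0 (shut) to 100 (fully open), set as the call begins (- or left out, the last holds). The fingers move at their own pace and stop on an object; the grip force is fixed at half the most. Time passes only in rows, so rows that do not move let the fingers close. It gives the time, the measured TCP pose, the force, the opening and the grip force at its end, in the units of the state.
- manip.state(): the state, without advancing time (a new reading comes with each control period).
- manip.grab_frame(name): name is "scene" or "top"; returns (picture, depth): 420x560x3 uint8, red, green, blue; 420x560 float32, m along the optical axis (not along the pixel's ray), 0 where there is no reading.
- manip.camera_model(name): a dict with "mtx" (3x3 intrinsics, pixels), "world_to_cam" (4x4, takes a point from world to camera coordinates). Camera axes: x right, y down, z forward; pixel columns grow to the right and rows downward; lengths in m; the calibration is good to about 2 mm. A picture is of the moment at which its call begins. camera_model takes no time and is no camera call.
- manip.job_done(): hands the job in; it is judged then, once.
The state is a dict: "time": time; "joint_pos": joint angles; "joint_vel": joint speeds; "joint_efforts": joint torques, N m; "tool_pos": TCP position; "tool_rot": TCP orientation; "contact_force": force on the tool from outside, world axes, zero at the start; "ft_torque": the same for the moment, N m; "gripper_width": opening from 0.0 (shut) to 1.0 (fully open); "grasp_force": force on a finger pad.
Only numpy, scipy, OpenCV 4.12 (cv2) and the standard library are available. Lean on these libraries where they do the work, as an engineer would, in place of code of your own. Each camera call takes 0.05 s, during which the arm holds its last target. There are 200 camera calls.

## Task

On the proofing jig, push the sliding tray fully home, then swing the latch right across behind it to lock it. Then pick up the printing block, lift it above the tin, jar and bottle standing in between and carry it over them without disturbing any, and finish while still holding it, level and still, hovering about 15 mm above the small wooden frame on the tray, centred on it and square with it (either way round), ready to be lowered in; the block must not touch the jig, and do not let go.

Things in the scene. Friction and masses are not known exactly. Their poses are not given: they have to be found in the camera images.
- jig: Fixed wooden board of the proofing jig, 220 mm (its x) by 350 mm (its y), with low side rails and an end stop at its +y end, rail tops 30 mm above the bench. Origin: centre of its underside, on the bench. The tray slides along the jig's +y.
- tray (a joint): Aluminium tray (172 mm along jig x, 170 mm along jig y, 10 mm thick, its top 27 mm above the bench) sliding on the jig. Value in m: 0 = drawn out fully, 0.11 = fully home against the end stop, moving along the jig's +y. It starts partly drawn out, slides with about 2.5 N of friction and stays where it is left.
- tray_knob (a point): Centre, half-way up, of the round upright black knob (24 mm diameter, 45 mm tall, from 27 to 72 mm above the bench) that stands on the tray near its trailing (-y) edge, 55 mm to the jig's +x side of the tray's centre line. It moves with the tray and has the jig's axes.
- latch (a joint): Steel swing latch on the jig's -x side rail, turning about the vertical through point latch_pivot. Value in rad, growing anticlockwise seen from above: 0 = open, arm pointing along the jig's -y; 1.571 = locked, arm pointing along the jig's +x, across the tray's path behind its trailing edge, where it meets its stop. It starts near open, turns with about 1.5 N at its peg and stays where it is left.
- latch_pivot (a point): Point on the latch's vertical turning axis, 30 mm above the bench, fixed on the jig at x -100 mm, y -50 mm of the jig's frame.
- latch_peg (a point): Centre, half-way up, of the round upright black peg (18 mm diameter, 45 mm tall, from 38 to 83 mm above the bench) on the outer end of the latch arm, 70 mm from the turning axis. The flat arm (16 mm wide, 8 mm thick) lies directly under it, its top 38 mm above the bench. The point's -y axis points from the pivot to the peg.
- frame_top (a point): Centre of the small rectangular wooden frame on the tray, at the height of its strips' tops (37 mm above the bench). Strips 10 mm wide and 10 mm high around an opening of 66 mm (along x) by 96 mm (along y); axes are the jig's; it moves with the tray. It lies on the tray's centre line, 87 mm to the +y side of the knob and 55 mm to its -x side.
- block_center (a point): Centre (half-way up, 32 mm above the underside) of the loose wooden printing block, lying handle up on the bench. Base 60 mm (its x) by 90 mm (its y) by 20 mm thick; on top a central straight handle bar 24 mm wide (along x), 70 mm long (along y) and 44 mm tall, so 64 mm overall. Mass about 0.2 kg. z is up.
- block: The same printing block; origin at the centre of its underside.
- paint_tin_center (a point): Bystander: centre of the paint tin, 84 mm diameter, 110 mm tall, standing between block and jig.
- varnish_jar_center (a point): Bystander: centre of the varnish jar, 72 mm diameter, 95 mm tall, standing between block and jig.
- glue_bottle_center (a point): Bystander: centre of the glue bottle, 60 mm diameter, 115 mm tall, standing between block and jig.
Mind the look-alikes: they are no part of the job. What is shaped like the block but pink, red or yellow is not meant.

How it is judged:
By the outcome, as a careful person would: the job done as asked, in the order asked, and still so for the second after the job is handed in, while the arm keeps its last pose, push and grip.
It also fails if it takes over 72 s, if anything falls off the work surface, if the arm or the gripper's body presses on something with over 40 N, if the wrist force passes 120 N, or if a joint passes its speed limit or range.

## Working session

There is one attempt and no reset: what is moved stays moved. The work goes in short steps, Python scripts to look and compute and a shell command to move; the robot and the scene stay as the last step left them, time stands still between calls to the robot, and variables do not carry over. Pictures are saved under pics/ and viewed, at most 10 in all, crops included, and the job is handed in when it is done.

```bash
ls; mkdir -p pics; python3 - <<'E'
from plant import manip
import cv2,numpy as np
print(manip.state(), manip.grip_point_offset)
for n in("scene","top"):
    p,d=manip.grab_frame(n); cv2.imwrite(f"pics/{n}0.png",p[...,::-1]); np.savez(f"{n}0.npz",p=p,d=d)
    print(manip.camera_model(n))
E
```

```text
pics
{'time': 0.0, 'joint_pos': array([ 9.94018826e-01,  5.33240470e-02,  1.61432753e+00, -1.39801243e-05,
        1.47599121e+00, -1.19017878e-01]), 'joint_vel': array([ 0.00025059,  0.00023631, -0.0001562 ,  0.00100705,  0.00145156,
        0.00049942]), 'joint_efforts': array([ 1.58744613e-03, -3.93675399e+01, -3.70179427e+01,  3.54300056e-06,
        6.82583079e-03,  7.29922277e-06]), 'tool_pos': array([0.27587646, 0.56011027, 0.23006333]), 'tool_rot': array([-3.42926781e-04,  2.26885920e-01,  9.73920802e-01, -9.66028465e-04]), 'contact_force': array([ 0.38559813, -0.55966347,  0.82177921]), 'ft_torque': array([-0.01055672, -0.01520179,  0.03520799]), 'grasp_force': 0.0, 'gripper_width': 0.9985039557849045} 0.0187
{'mtx': array([[477.29741791,   0.        , 279.89209656],
       [  0.        , 477.29741791, 208.73779235],
       [  0.        ,   0.        ,   1.        ]]), 'world_to_cam': array([[ 0.80571544,  0.59212391,  0.01455732, -0.37152682],
       [ 0.48050016, -0.63906094, -0.6006003 , -0.28243937],
       [-0.34632678,  0.49090773, -0.79941689,  1.4035241 ],
       [ 0.        ,  0.        ,  0.        ,  1.        ]])}
{'mtx': array([[487.48171795,   0.        , 276.81924926],
       [  0.        , 487.48171795, 205.15177921],
       [  0.        ,   0.        ,   1.        ]]), 'world_to_cam': array([[-8.74494145e-03, -9.99961509e-01,  7.11942292e-04,
        -8.56121760e-02],
       [-9.86156584e-01,  8.50631250e-03, -1.65598410e-01,
         5.53426529e-01],
       [ 1.65585980e-01, -2.15023498e-03, -9.86193013e-01,
         1.02353307e+00],
       [ 0.00000000e+00,  0.00000000e+00,  0.00000000e+00,
         1.00000000e+00]])}
```

View pics/scene0.png

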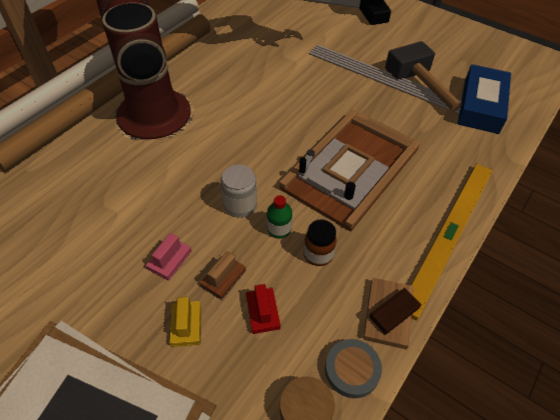

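View pics/top0.png

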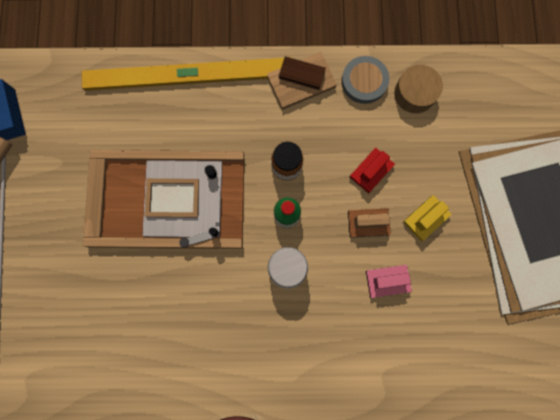

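The top view shows the jig at columns 85–245, rows 150–248, with its stop on the left. The knob is at (211,172), the latch pivot at (184,243) and the peg at (213,232). The brown block is at (370,222). The jar, bottle and tin stand at about (288,155), (288,210) and (288,267). The scene view agrees: the block is at (222,272) and the frame at (348,165).

```bash
cat > h.py <<'E'
import numpy as np, cv2
from plant import manip
def cam(n):
    c=manip.camera_model(n); return c["mtx"],c["world_to_cam"]
def cloud(n,d):
    K,T=cam(n); v,u=np.mgrid[:420,:560]
    P=np.stack([(u-K[0,2])/K[0,0]*d,(v-K[1,2])/K[1,1]*d,d],-1)
    return (P-T[:3,3])@T[:3,:3]
def plane(n,uv,z):
    K,T=cam(n); r=np.array([(uv[0]-K[0,2])/K[0,0],(uv[1]-K[1,2])/K[1,1],1])@T[:3,:3]
    o=-T[:3,3]@T[:3,:3]; return o+r*(z-o[2])/r[2]
def tri(a,b):
    A=[]
    P=[cam(n)[0]@cam(n)[1][:3] for n in("top","scene")]
    X=cv2.triangulatePoints(P[0],P[1],np.float64(a),np.float64(b))[:,0]; return X[:3]/X[3]
def proj(n,p):
    K,T=cam(n); q=K@(T[:3,:3]@np.asarray(p)+T[:3,3]); return q[:2]/q[2]
def rect(pts):  # world xy -> centre, size, yaw of long side
    (c,s,a)=cv2.minAreaRect(np.float32(pts*1000)); a=np.deg2rad(a)
    if s[0]<s[1]: s=s[::-1]; a+=np.pi/2
    return np.round(c,1),np.round(s,1),round((a+np.pi/2)%np.pi-np.pi/2,4)
E
python3 - <<'E'
from h import *
C={}
for n in("top","scene"):
    f=np.load(n+"0.npz"); p,d=f["p"],f["d"]; W=cloud(n,d); C[n]=(p,W)
    hsv=cv2.cvtColor(p,cv2.COLOR_RGB2HSV)
    def near(x,y,r): return (np.hypot(W[...,0]-x,W[...,1]-y)<r)&(d>0)
    print(n)
    B=plane("top",(372,220),.064); z=W[...,2]
    m=near(B[0],B[1],.06)
    print(" block top z",np.percentile(z[m],[1,50,90,98]))
    h=m&(z>.05); print(" handle",rect(W[h][:,:2]), np.median(z[h]), h.sum())
    b=m&(z>.012)&(z<.03); print(" base",rect(W[m&(z>.012)][:,:2]),np.median(z[b]))
    J=plane("top",(165,200),.03)
    reg=near(J[0],J[1],.22)
    blk=reg&(p.max(-1)<50)&(z>.02)
    k,l,s,c=cv2.connectedComponentsWithStats(blk.astype(np.uint8))
    for i in range(1,k):
        if s[i,4]>15:
            q=W[l==i]; t=q[:,2]>np.percentile(q[:,2],95)-.006
            print(" black",c[i].round(),s[i,4],"z98",np.percentile(q[:,2],98).round(4),"topmid",((q[t].max(0)+q[t].min(0))/2).round(4), q[t].mean(0).round(4))
    cr=reg&(p.min(-1)>150)&(z>.015)
    k,l,s,c=cv2.connectedComponentsWithStats(cr.astype(np.uint8)); i=1+np.argmax(s[1:,4])
    print(" paper",c[i],s[i,4],rect(W[l==i][:,:2]),np.median(z[l==i]))
    r=reg&(z>.026)&(z<.034)&(hsv[...,0]<20)&(hsv[...,1]>90)
    print(" rails",rect(W[r][:,:2]),np.median(z[r]))
    for nm,uv,hh in(("jar",(288,155),.095),("bot",(288,210),.115),("tin",(288,267),.11)):
        q=plane("top",uv,hh); m=near(q[0],q[1],.06)&(z>.03); w=W[m]; print(nm,w.max(0).round(3),w.min(0).round(3))
E
```

```text
top
 block top z [-0.00463301  0.01400479  0.06271085  0.06542443]
 handle (array([ 516.4, -296.2]), array([70.8, 24.5]), np.float64(-1.5137)) 0.06308950062504981 383
 base (array([ 516.8, -296.3]), array([90.8, 60.4]), np.float64(-1.5276)) 0.019524318124073514
 black [211. 172.] 102 z98 0.0752 topmid [0.6259 0.0539 0.0725] [0.6264 0.0546 0.0715]
 black [214. 232.] 58 z98 0.0847 topmid [0.4916 0.0444 0.0824] [0.492  0.0446 0.0821]
 paper [172.0931677  198.45962733] 966 (array([573.6, 143.5]), array([90.8, 55.9]), np.float64(1.5324)) 0.026932318039950352
 rails (array([574.6, 162.4]), array([349.7, 220.5]), np.float64(1.5555)) 0.029245970899791366
jar [ 0.682 -0.078  0.101] [ 0.616 -0.147  0.03 ]
bot [ 0.564 -0.082  0.118] [ 0.506 -0.14   0.03 ]
tin [ 0.455 -0.069  0.115] [ 0.373 -0.151  0.072]
scene
 block top z [-0.0036266   0.01712869  0.062924    0.06544492]
 handle (array([ 519.6, -297.7]), array([69.4, 25.4]), np.float64(-1.5031)) 0.06299223282934216 388
 base (array([ 518.8, -296.6]), array([91.4, 62.7]), np.float64(-1.5352)) 0.019569402711105195
 black [310. 153.] 35 z98 0.0441 topmid [0.4771 0.1134 0.0415] [0.477  0.1125 0.0408]
 black [302. 165.] 103 z98 0.085 topmid [0.4949 0.0447 0.0825] [0.4958 0.044  0.0828]
 black [349. 190.] 152 z98 0.074 topmid [0.6311 0.0541 0.0716] [0.6307 0.0538 0.0717]Traceback (most recent call last):
  File "<stdin>", line 22, in <module>
    return _wrapfunc(a, 'argmax', axis=axis, out=out, **kwds)
    return bound(*args, **kwds)
ValueError: attempt to get argmax of an empty sequence
```

Both views agree: block at about (0.518, -0.297) with its top at 63 mm, knob at (0.6285, 0.054), peg at (0.4935, 0.0446), jig centre at (0.575, 0.162). Next I shut the gripper, turn it to face along the jig, and go behind the knob.

```bash
cat >> h.py <<'E'
def go(x=None,y=None,z=None,yaw=None):
    "shift in tool axes (cm) and turn from the measured pose; yaw = angle of tool y in world"
    s=manip.state(); w,a,b,c=s["tool_rot"]; from scipy.spatial.transform import Rotation as R
    r=R.from_quat([a,b,c,w]).as_matrix(); p=s["tool_pos"]; yw=np.arctan2(r[1,1],r[0,1])
    t=np.array([p[i] if v is None else v for i,v in enumerate((x,y,z))])
    print("t",round(s["time"],2),"pos",p.round(4),"yaw_y",round(yw,4),"tilt",r[:2,2].round(4),"F",s["contact_force"].round(1),"q6",s["joint_pos"][5].round(2),"grip",round(s["gripper_width"],3),s["grasp_force"])
    if yaw is not None:
        tu=-(yaw-yw); tu=(tu+np.pi)%(2*np.pi)-np.pi; print("turn",round(tu,4))
        r=np.array([[np.sin(-yaw),np.cos(yaw),0],[np.cos(yaw),np.sin(yaw),0],[0,0,-1]])
    print("shift cm after turn",((t-p)@r*100).round(2))
E
python3 -m crank '[{"turn":0.141},{"turn":0.141},{"turn":0.141},{"turn":0.141},{"turn":0.141}]' 0
python3 -m crank '[{"turn":0.141},{"turn":0.141},{"turn":0.141},{},{}]'
python3 -m crank '[{"x":-3.9,"y":2.58},{"x":-3.9,"y":2.58},{"x":-3.9,"y":2.58},{"x":-3.9,"y":2.58},{"x":-3.9,"y":2.58}]'
python3 -m crank '[{"x":-3.9,"y":2.58},{"x":-3.9,"y":2.58},{"x":-3.9,"y":2.58},{"x":-3.9,"y":2.58},{"x":-3.9,"y":2.58}]'
python3 -m crank '[{"x":-3.9,"y":2.58},{"x":-3.9,"y":2.58},{"x":-3.9,"y":2.58},{"x":-3.9,"y":2.58},{}]'
python3 -c "from h import *; go(.6285,.010,.050,-.0153)"
```

```text
t 0.1 pos [0.2759 0.5602 0.2302] yaw_y 1.113 tilt [-0.001  -0.0015] F [ 0.3  0.9 -0.6] q6 -0.12 grip 0.999 0.0
turn 1.1283
shift cm after turn [-54.47  36.1   18.02]schema error: expected keys x, y, z, turn
schema error: expected keys x, y, z, turn
schema error: expected keys x, y, z, turn
schema error: expected keys x, y, z, turn
schema error: expected keys x, y, z, turn
```

```bash

python3 -m crank '[{"x":0,"y":0,"z":0,"turn":0.141},{"x":0,"y":0,"z":0,"turn":0.141},{"x":0,"y":0,"z":0,"turn":0.141},{"x":0,"y":0,"z":0,"turn":0.141},{"x":0,"y":0,"z":0,"turn":0.141}]' 0
python3 -m crank '[{"x":0,"y":0,"z":0,"turn":0.141},{"x":0,"y":0,"z":0,"turn":0.141},{"x":0,"y":0,"z":0,"turn":0.141},{"x":0,"y":0,"z":0,"turn":0}]'
python3 -m crank '[{"x":-3.9,"y":2.58,"z":0,"turn":0},{"x":-3.9,"y":2.58,"z":0,"turn":0},{"x":-3.9,"y":2.58,"z":0,"turn":0},{"x":-3.9,"y":2.58,"z":0,"turn":0},{"x":-3.9,"y":2.58,"z":0,"turn":0}]'
python3 -m crank '[{"x":-3.9,"y":2.58,"z":0,"turn":0},{"x":-3.9,"y":2.58,"z":0,"turn":0},{"x":-3.9,"y":2.58,"z":0,"turn":0},{"x":-3.9,"y":2.58,"z":0,"turn":0},{"x":-3.9,"y":2.58,"z":0,"turn":0}]'
python3 -m crank '[{"x":-3.9,"y":2.58,"z":0,"turn":0},{"x":-3.9,"y":2.58,"z":0,"turn":0},{"x":-3.9,"y":2.58,"z":0,"turn":0},{"x":-3.9,"y":2.58,"z":0,"turn":0},{"x":0,"y":0,"z":0,"turn":0}]'
python3 -c "from h import *; go(.6285,.010,.050,-.0153)"
```

```text
time: 0.6
tool_pos: [0.276, 0.5603, 0.2305]
tool_rot: [-0.0, 0.552, 0.834, -0.001]
contact_force: [-0.7, -0.1, -0.3]
gripper_width: 0.141
grasp_force: 0.0
time: 1.0
tool_pos: [0.276, 0.5603, 0.2306]
tool_rot: [0.0, 0.712, 0.702, -0.001]
contact_force: [1.2, -0.4, 0.1]
gripper_width: -0.002
grasp_force: 0.0
time: 1.5
tool_pos: [0.4028, 0.362, 0.2311]
tool_rot: [0.0, 0.711, 0.703, -0.0]
contact_force: [0.6, 0.4, -0.1]
gripper_width: -0.0
grasp_force: 0.0
time: 2.0
tool_pos: [0.5289, 0.165, 0.2312]
tool_rot: [-0.0, 0.711, 0.703, 0.0]
contact_force: [0.8, 0.5, -0.1]
gripper_width: -0.0
grasp_force: 0.0
time: 2.5
tool_pos: [0.6309, 0.0046, 0.2305]
tool_rot: [0.0, 0.713, 0.701, -0.001]
contact_force: [-0.6, 0.1, -0.0]
gripper_width: 0.005
grasp_force: 0.0
t 2.5 pos [0.6309 0.0046 0.2305] yaw_y -0.0175 tilt [-0.0003 -0.0015] F [-0.6  0.1 -0. ] q6 -0.09 grip 0.005 0.0
turn -0.0022
shift cm after turn [ 0.54 -0.25 18.05]
```

```bash

python3 -m crank '[{"x":0,"y":-0.2,"z":4.5,"turn":0},{"x":0,"y":0,"z":4.5,"turn":0},{"x":0,"y":0,"z":4.5,"turn":0},{"x":0,"y":0,"z":3.5,"turn":0},{"x":0,"y":0,"z":1.0,"turn":0}]'
python3 -m crank '[{"x":1,"y":0,"z":0,"turn":0},{"x":1,"y":0,"z":0,"turn":0},{"x":1,"y":0,"z":0,"turn":0},{"x":1,"y":0,"z":0,"turn":0},{"x":1,"y":0,"z":0,"turn":0}]'
python3 -m crank '[{"x":1,"y":0,"z":0,"turn":0},{"x":1,"y":0,"z":0,"turn":0},{"x":1,"y":0,"z":0,"turn":0},{"x":1,"y":0,"z":0,"turn":0},{"x":0.5,"y":0,"z":0,"turn":0}]'
python3 -m crank '[{"x":0.3,"y":0,"z":0,"turn":0},{"x":0.2,"y":0,"z":0,"turn":0}]'
```

```text
time: 3.0
tool_pos: [0.6229, 0.0104, 0.0456]
tool_rot: [-0.004, 0.711, 0.703, -0.003]
contact_force: [-0.6, -0.8, -1.5]
gripper_width: 0.0
grasp_force: 0.0
time: 3.5
tool_pos: [0.6297, 0.06, 0.0538]
tool_rot: [0.002, 0.712, 0.702, 0.001]
contact_force: [0.8, -3.6, 1.6]
gripper_width: 0.002
grasp_force: 1.5
time: 4.0
tool_pos: [0.6284, 0.1055, 0.0511]
tool_rot: [-0.0, 0.712, 0.702, -0.0]
contact_force: [0.4, -2.6, 1.7]
gripper_width: 0.004
grasp_force: 1.4
time: 4.2
tool_pos: [0.6284, 0.1096, 0.051]
tool_rot: [-0.0, 0.712, 0.702, -0.0]
contact_force: [0.7, -2.0, 0.4]
gripper_width: 0.001
grasp_force: 1.3
```

```bash

for i in 1; do
python3 -m crank '[{"x":0.2,"y":0,"z":0,"turn":0},{"x":0.2,"y":0,"z":0,"turn":0}]'
python3 -m crank '[{"x":0.2,"y":0,"z":0,"turn":0},{"x":0,"y":0,"z":0,"turn":0}]'
python3 -m crank '[{"x":0.2,"y":0,"z":0,"turn":0},{"x":0,"y":0,"z":0,"turn":0}]'; done
```

```text
time: 4.4
tool_pos: [0.6285, 0.1132, 0.051]
tool_rot: [-0.0, 0.713, 0.702, -0.0]
contact_force: [-0.4, -3.4, 0.6]
gripper_width: 0.001
grasp_force: 1.3
time: 4.6
tool_pos: [0.6285, 0.1155, 0.051]
tool_rot: [-0.0, 0.712, 0.702, -0.0]
contact_force: [-0.3, -1.0, 0.5]
gripper_width: -0.001
grasp_force: 0.8
time: 4.8
tool_pos: [0.6286, 0.1175, 0.0511]
tool_rot: [-0.0, 0.712, 0.702, -0.0]
contact_force: [0.3, -1.9, 0.5]
gripper_width: 0.003
grasp_force: 0.9
```

```bash

python3 -m crank '[{"x":0.2,"y":0,"z":0,"turn":0},{"x":0,"y":0,"z":0,"turn":0}]' | sed -n '2p;4p'
python3 -m crank '[{"x":0.2,"y":0,"z":0,"turn":0},{"x":0,"y":0,"z":0,"turn":0}]'| sed -n '2p;4p'
python3 -m crank '[{"x":0.15,"y":0,"z":0,"turn":0},{"x":0,"y":0,"z":0,"turn":0}]'| sed -n '2p;4p'
```

```text
tool_pos: [0.6286, 0.1195, 0.0511]
contact_force: [0.3, -1.5, -0.5]
tool_pos: [0.6286, 0.1216, 0.0511]
contact_force: [0.3, -1.7, -0.2]
tool_pos: [0.6287, 0.123, 0.0511]
contact_force: [-0.4, -2.3, -1.0]
```

```bash

python3 -m crank '[{"x":0.2,"y":0,"z":0,"turn":0},{"x":0,"y":0,"z":0,"turn":0}]' | sed -n '2p;4p'
python3 -m crank '[{"x":0.2,"y":0,"z":0,"turn":0},{"x":0,"y":0,"z":0,"turn":0}]'| sed -n '2p;4p'
python3 - <<'E'
from h import *
p,d=manip.grab_frame("scene"); cv2.imwrite("pics/s1.png",cv2.resize(p[80:260,220:460,::-1],None,fx=3,fy=3))
E
```

```text
tool_pos: [0.6287, 0.124, 0.0511]
contact_force: [-0.8, -4.9, -0.4]
tool_pos: [0.6287, 0.1241, 0.0511]
contact_force: [-0.9, -10.6, 0.2]
```

View pics/s1.png

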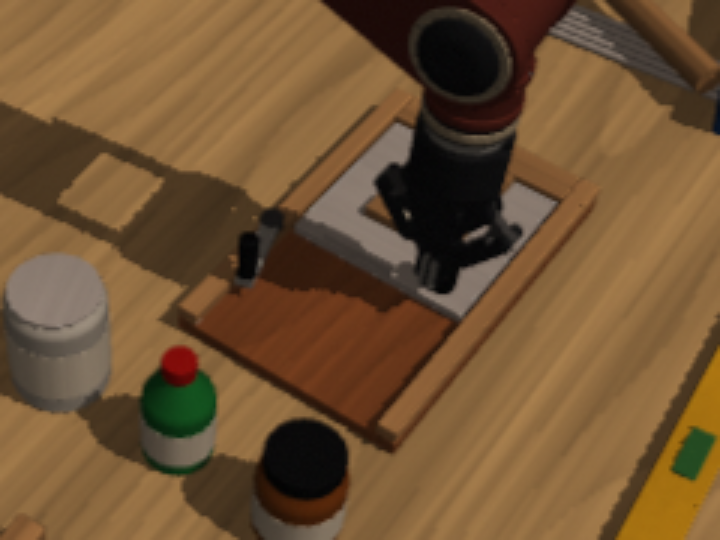

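The tray is home: force rose to about 10 N at y = 0.124, and the tray sits against the stop in the picture. The latch is at lower left of the tray, still open. I'll back off, rise, and go to the latch.

```bash

python3 -m crank '[{"x":-2,"y":0,"z":0,"turn":0},{"x":-2,"y":0,"z":0,"turn":0},{"x":0,"y":0,"z":-4,"turn":0},{"x":0,"y":0,"z":-4,"turn":0},{"x":0,"y":0,"z":-3,"turn":0}]' | sed -n '2p;4p'
python3 -m crank '[{"x":0,"y":0,"z":0,"turn":0.145},{"x":0,"y":0,"z":0,"turn":0.145},{"x":0,"y":0,"z":0,"turn":0.145},{"x":0,"y":0,"z":0,"turn":0.145},{"x":0,"y":0,"z":0,"turn":0.145}]' | sed -n '2p;4p'
python3 -m crank '[{"x":0,"y":0,"z":0,"turn":0.145},{"x":0,"y":0,"z":0,"turn":0.145},{"x":0,"y":0,"z":0,"turn":0.145},{"x":0,"y":0,"z":0,"turn":0.14},{"x":0,"y":0,"z":0,"turn":0}]' | sed -n '2p;4p'
python3 - <<'E'
from h import *
go(.4664,.0375,.05,-1.319)
p,d=manip.grab_frame("top");W=cloud("top",d);z=W[...,2]
m=(p.max(-1)<60)&(abs(W[...,0]-.493)<.03)&(abs(W[...,1]-.045)<.03)&(z>.06)&(z<.1)
q=W[m];print(m.sum(),(q.max(0)+q.min(0))/2)
p,d=manip.grab_frame("scene");W=cloud("scene",d);z=W[...,2]
m=(p.max(-1)<60)&(abs(W[...,0]-.493)<.03)&(abs(W[...,1]-.045)<.03)&(z>.06)&(z<.1)
q=W[m];print(m.sum(),(q.max(0)+q.min(0))/2)
E
```

```text
tool_pos: [0.6293, 0.0874, 0.1644]
contact_force: [1.1, 0.1, 0.7]
tool_pos: [0.6285, 0.0877, 0.1616]
contact_force: [0.1, 0.1, -0.4]
tool_pos: [0.6285, 0.0875, 0.1616]
contact_force: [0.0, -0.4, -0.8]
t 7.35 pos [0.6285 0.0875 0.1616] yaw_y -1.3145 tilt [0.0006 0.0012] F [ 0.  -0.4 -0.8] q6 1.33 grip -0.0 0.0
turn 0.0045
shift cm after turn [-16.95   0.81  11.16]
57 [0.49187633 0.04537085 0.0735863 ]
71 [0.49484603 0.04578514 0.07255812]
```

```bash

python3 -m crank '[{"x":-4,"y":0.2,"z":0,"turn":0},{"x":-4,"y":0.2,"z":0,"turn":0},{"x":-4,"y":0.2,"z":0,"turn":0},{"x":-4,"y":0.2,"z":0,"turn":0},{"x":-0.95,"y":0,"z":0,"turn":0}]' | sed -n '2p;4p'
python3 -m crank '[{"x":0,"y":0,"z":0,"turn":0},{"x":0,"y":0,"z":4,"turn":0},{"x":0,"y":0,"z":4,"turn":0},{"x":0,"y":0,"z":2.5,"turn":0},{"x":0,"y":0,"z":0.6,"turn":0}]' | sed -n '2p;4p'
python3 -m crank '[{"x":0.4,"y":0,"z":0,"turn":0},{"x":0.4,"y":0,"z":0,"turn":0},{"x":0,"y":0,"z":0,"turn":0}]' | sed -n '2p;4p'
python3 -m crank '[{"x":0.71,"y":0.165,"z":0,"turn":-0.1},{"x":0.71,"y":0.165,"z":0,"turn":-0.1},{"x":0.71,"y":0.165,"z":0,"turn":-0.1}]' | sed -n '2p;4p'
python3 -c "from h import *;go()"
```

```text
tool_pos: [0.4634, 0.0359, 0.1604]
contact_force: [0.5, 0.6, 0.2]
tool_pos: [0.465, 0.0367, 0.0471]
contact_force: [-0.2, 0.0, 0.1]
tool_pos: [0.4766, 0.0383, 0.0525]
contact_force: [-0.8, -1.6, 0.5]
tool_pos: [0.4968, 0.0409, 0.0518]
contact_force: [-0.6, -1.0, 1.8]
t 9.05 pos [0.4968 0.0409 0.0518] yaw_y -1.0106 tilt [ 0.0016 -0.0003] F [-0.6 -1.   1.8] q6 0.94 grip 0.0 0.7760628685355186
shift cm after turn [0. 0. 0.]
```

```bash

python3 -m crank '[{"x":0.71,"y":0.14,"z":0,"turn":-0.1},{"x":0.71,"y":0.14,"z":0,"turn":-0.1},{"x":0.71,"y":0.14,"z":0,"turn":-0.1},{"x":0.71,"y":0.14,"z":0,"turn":-0.1}]' | sed -n '2p;4p'
python3 -m crank '[{"x":0.71,"y":0.14,"z":0,"turn":-0.1},{"x":0.71,"y":0.14,"z":0,"turn":-0.1},{"x":0.71,"y":0.14,"z":0,"turn":-0.1},{"x":0,"y":0,"z":0,"turn":0}]' | sed -n '2p;4p'
python3 - <<'E'
from h import *
go()
for n in("top","scene"):
    p,d=manip.grab_frame(n);W=cloud(n,d);z=W[...,2]
    cv2.imwrite(f"pics/{n}2.png",cv2.resize(p[80:260,220:460,::-1] if n=="scene" else p[130:270,60:270,::-1],None,fx=3,fy=3))
E
```

```text
tool_pos: [0.5224, 0.0545, 0.052]
contact_force: [0.1, -2.2, -1.2]
tool_pos: [0.5367, 0.0718, 0.0521]
contact_force: [-1.0, -0.5, 0.5]
t 9.85 pos [0.5367 0.0718 0.0521] yaw_y -0.3146 tilt [0.0032 0.    ] F [-1.  -0.5  0.5] q6 0.31 grip 0.001 0.0
shift cm after turn [0. 0. 0.]
```

View pics/scene2.png

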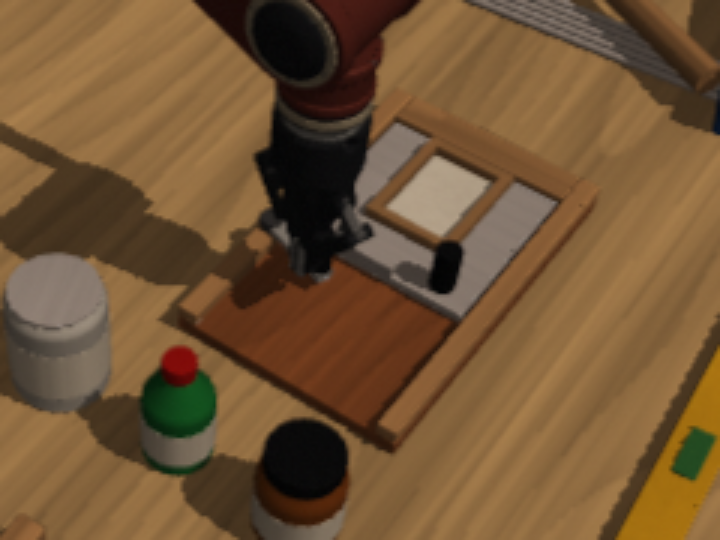

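The picture shows the tray home, and the shut fingers most of the way round the arc, hiding the peg. I'll finish the swing.

```bash

python3 -m crank '[{"x":0.71,"y":0.12,"z":0,"turn":-0.1},{"x":0.71,"y":0.12,"z":0,"turn":-0.1},{"x":0.71,"y":0.12,"z":0,"turn":-0.1},{"x":0,"y":0,"z":0,"turn":0}]' | sed -n '2p;4p'
python3 -m crank '[{"x":0.2,"y":0,"z":0,"turn":0},{"x":0,"y":0,"z":0,"turn":0}]' | sed -n '2p;4p'
python3 -m crank '[{"x":0.2,"y":0,"z":0,"turn":0},{"x":0,"y":0,"z":0,"turn":0}]' | sed -n '2p;4p'
```

```text
tool_pos: [0.5435, 0.0916, 0.051]
contact_force: [0.2, 0.6, -0.2]
tool_pos: [0.5431, 0.0933, 0.0506]
contact_force: [-0.6, -1.0, 0.4]
tool_pos: [0.5431, 0.0936, 0.0506]
contact_force: [0.6, -7.2, 2.4]
```

```bash

python3 -m crank '[{"x":0.15,"y":0,"z":0,"turn":0},{"x":0,"y":0,"z":0,"turn":0}]' | sed -n '2p;4p'
python3 -m crank '[{"x":-1.5,"y":0,"z":0,"turn":0},{"x":-2,"y":0,"z":0,"turn":0},{"x":0,"y":0,"z":-4,"turn":0},{"x":0,"y":0,"z":-4,"turn":0},{"x":0,"y":0,"z":-4,"turn":0}]' 100 | sed -n '2p;4p'
python3 -m crank '[{"x":-4,"y":0,"z":-2,"turn":0},{"x":-4,"y":0,"z":-2,"turn":0},{"x":-4,"y":0,"z":0,"turn":0},{"x":-4,"y":0,"z":0,"turn":0},{"x":-4,"y":0,"z":0,"turn":0}]' | sed -n '2p;4p'
python3 -m crank '[{"x":-4,"y":0,"z":0,"turn":0},{"x":-3,"y":0,"z":0,"turn":0},{"x":0,"y":0,"z":0,"turn":0}]' | sed -n '2p;4p'
python3 - <<'E'
from h import *
go(.518,-.2965,.1,.04)
for n in("top","scene"):
    p,d=manip.grab_frame(n);W=cloud(n,d);z=W[...,2]; np.savez(n+"3.npz",p=p,d=d)
    if n=="top": cv2.imwrite("pics/top3.png",cv2.resize(p[130:270,60:270,::-1],None,fx=3,fy=3))
    def near(x,y,r): return (np.hypot(W[...,0]-x,W[...,1]-y)<r)&(d>0)
    for nm,(x,y),lo,hi in(("knob",(.63,.148),.055,.08),("peg",(.546,.113),.06,.09),("pivot",(.4755,.1138),.037,.05)):
        m=near(x,y,.03)&(z>lo)&(z<hi)&(p.max(-1)<70); q=W[m]
        if len(q): print(n,nm,m.sum(),((q.max(0)+q.min(0))/2).round(4),q.max(0)[2].round(4))
    reg=near(.576,.162,.22)
    r=reg&(z>.0265)&(z<.034); hsv=cv2.cvtColor(p,cv2.COLOR_RGB2HSV)
    rr=r&(hsv[...,0]<20)&(hsv[...,1]>90)
    print(n,"rails",rect(W[rr][:,:2]))
    f=near(.577,.232,.07)&(z>.032)&(z<.045); print(n,"frame",rect(W[f][:,:2]),np.median(z[f]))
E
```

```text
tool_pos: [0.5431, 0.0937, 0.0506]
contact_force: [-0.9, -12.3, 2.8]
tool_pos: [0.5418, 0.0616, 0.171]
contact_force: [1.3, 1.2, 0.3]
tool_pos: [0.5391, -0.1396, 0.2104]
contact_force: [1.1, 0.5, 0.7]
tool_pos: [0.5377, -0.2114, 0.2099]
contact_force: [-0.6, -0.7, -0.3]
t 12.25 pos [ 0.5377 -0.2114  0.2099] yaw_y -0.0203 tilt [-0.0002  0.0002] F [-0.6 -0.7 -0.3] q6 -0.48 grip 1.0 0.0
turn -0.0603
shift cm after turn [-8.43 -2.31 10.99]
top knob 84 [0.627  0.1445 0.0661] 0.0768
top peg 59 [0.5428 0.1105 0.0731] 0.086
top pivot 8 [0.4686 0.1081 0.04  ] 0.0425
top rails (array([574.6, 162.3]), array([349.3, 220.3]), np.float64(1.5562))
top frame (array([588.5, 237.5]), array([124.8, 112.4]), np.float64(1.5553)) 0.03591852999681628
scene knob 87 [0.632  0.1454 0.0656] 0.076
scene peg 57 [0.5471 0.1114 0.0745] 0.0865
scene pivot 37 [0.4769 0.1131 0.0405] 0.0435
scene rails (array([576.5, 162.1]), array([353.3, 221.2]), np.float64(1.5549))
scene frame (array([584.7, 234.9]), array([128.8, 118.8]), np.float64(-1.4274)) 0.03628144482230482
```

View pics/top3.png

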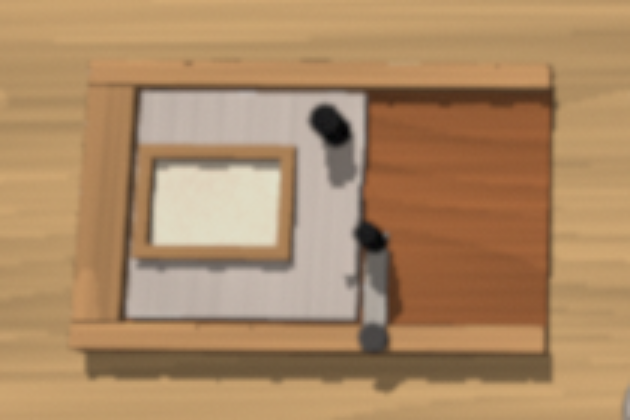

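The latch lies straight across behind the tray's trailing edge, with its peg at crop (370,235) and pivot at (373,337). The tray is against the stop and the frame is at (215,203). Next is the block grasp.

```bash

python3 -m crank '[{"x":0,"y":0,"z":0,"turn":-0.06},{"x":-4.2,"y":-1.15,"z":0,"turn":0},{"x":-4.2,"y":-1.15,"z":0,"turn":0},{"x":0,"y":0,"z":0,"turn":0},{"x":0,"y":0,"z":0,"turn":0}]' 100 | sed -n '2p;4p'
python3 - <<'E'
from h import *
go(.518,-.2965,.03,.04)
for n in("scene","top"):
    f=np.load(n+"3.npz"); p,d=f["p"],f["d"]; W=cloud(n,d); z=W[...,2]
    m=(np.hypot(W[...,0]-.518,W[...,1]+.297)<.06)
    q=W[m&(z>.056)&(z<.07)][:,:2]
    print(n,rect(q),q.mean(0)*1000, "base",rect(W[m&(z>.013)&(z<.07)][:,:2]))
E
```

```text
tool_pos: [0.5192, -0.2923, 0.21]
contact_force: [0.3, 0.1, 0.0]
t 12.85 pos [ 0.5192 -0.2923  0.21  ] yaw_y 0.0445 tilt [-0.      0.0013] F [0.3 0.1 0. ] q6 -0.68 grip 0.997 0.0
turn 0.0045
shift cm after turn [-0.41 -0.14 18.  ]
scene (array([ 519.8, -297.6]), array([70.3, 26.3]), np.float64(-1.502)) [ 520.83383124 -298.82702578] base (array([ 520.1, -297. ]), array([91. , 60.5]), np.float64(-1.5391))
top (array([ 515.9, -282.1]), array([41.2, 23.8]), np.float64(-1.5099)) [ 517.01478267 -280.79731132] base (array([ 523.5, -283.8]), array([71.1, 39.6]), np.float64(-0.4777))
```

```bash

python3 -m crank '[{"x":-0.4,"y":-0.1,"z":4,"turn":0},{"x":0,"y":0,"z":4,"turn":0},{"x":0,"y":0,"z":3,"turn":0},{"x":0,"y":0,"z":2,"turn":0},{"x":0,"y":0,"z":2,"turn":0}]' | sed -n '2p;4p'
python3 -m crank '[{"x":0,"y":0,"z":1.2,"turn":0},{"x":0,"y":0,"z":1,"turn":0},{"x":0,"y":0,"z":0.7,"turn":0},{"x":0,"y":0,"z":0,"turn":0}]' | sed -n '2p;4p'
python3 -m crank '[{"x":0,"y":0,"z":0,"turn":0},{"x":0,"y":0,"z":0,"turn":0},{"x":0,"y":0,"z":0,"turn":0},{"x":0,"y":0,"z":0,"turn":0},{"x":0,"y":0,"z":0,"turn":0}]' 0
python3 -m crank '[{"x":0,"y":0,"z":0,"turn":0},{"x":0,"y":0,"z":0,"turn":0},{"x":0,"y":0,"z":0,"turn":0}]'|tail -3; python3 -c "from h import *;go()"
```

```text
tool_pos: [0.5186, -0.2944, 0.0588]
contact_force: [0.3, 0.7, -0.4]
tool_pos: [0.5183, -0.2964, 0.0307]
contact_force: [0.5, -0.6, 0.4]
time: 14.25
tool_pos: [0.5188, -0.2973, 0.0319]
tool_rot: [0.001, 0.691, 0.723, 0.0]
contact_force: [0.5, -0.9, 1.6]
gripper_width: 0.273
grasp_force: 59.0
contact_force: [-0.1, -0.1, 3.7]
gripper_width: 0.27
grasp_force: 59.4
t 14.55 pos [ 0.5188 -0.2973  0.0319] yaw_y 0.045 tilt [ 0.0007 -0.0006] F [-0.1 -0.1  3.7] q6 -0.69 grip 0.27 59.37252581119537
shift cm after turn [0. 0. 0.]
```

```bash

python3 -m crank '[{"x":0,"y":0,"z":-1,"turn":0},{"x":0,"y":0,"z":-2,"turn":0},{"x":0,"y":0,"z":-3,"turn":0},{"x":0,"y":0,"z":-3,"turn":0},{"x":0,"y":0,"z":-3,"turn":0}]' | sed -n '2p;4,6p'
python3 -m crank '[{"x":0,"y":0,"z":-3,"turn":0},{"x":0,"y":0,"z":-2,"turn":0},{"x":0,"y":0,"z":0,"turn":0.03},{"x":0,"y":0,"z":0,"turn":0.03},{"x":0,"y":0,"z":0,"turn":0}]'
python3 -c "from h import *;go(.5758,.2328,.2,-.0152)"
```

```text
tool_pos: [0.5176, -0.2964, 0.1515]
contact_force: [-0.1, -0.6, -1.8]
gripper_width: 0.273
grasp_force: 59.1
time: 15.55
tool_pos: [0.5179, -0.2966, 0.2007]
tool_rot: [-0.001, 0.712, 0.702, -0.0]
contact_force: [-0.0, 0.0, -2.9]
gripper_width: 0.269
grasp_force: 59.3
t 15.55 pos [ 0.5179 -0.2966  0.2007] yaw_y -0.0149 tilt [-0.0012  0.001 ] F [-0.   0.  -2.9] q6 -0.63 grip 0.269 59.27399218082428
turn 0.0003
shift cm after turn [53.02  4.99  0.07]
```

```bash

python3 -m crank '[{"x":1,"y":0.1,"z":0,"turn":0},{"x":2,"y":0.2,"z":0,"turn":0},{"x":3,"y":0.29,"z":0,"turn":0},{"x":3,"y":0.29,"z":0,"turn":0},{"x":3,"y":0.29,"z":0,"turn":0}]' | sed -n '2p;4,6p'
python3 -m crank '[{"x":3,"y":0.28,"z":0,"turn":0},{"x":3,"y":0.28,"z":0,"turn":0},{"x":3,"y":0.28,"z":0,"turn":0},{"x":3,"y":0.28,"z":0,"turn":0},{"x":3,"y":0.28,"z":0,"turn":0}]' | sed -n '2p;4,6p'
python3 -m crank '[{"x":3,"y":0.28,"z":0,"turn":0},{"x":3,"y":0.28,"z":0,"turn":0},{"x":3,"y":0.28,"z":0,"turn":0},{"x":3,"y":0.28,"z":0,"turn":0},{"x":3,"y":0.28,"z":0,"turn":0}]' | sed -n '2p;4,6p'
python3 -m crank '[{"x":3,"y":0.28,"z":0,"turn":0},{"x":3,"y":0.28,"z":0,"turn":0},{"x":2.5,"y":0.25,"z":0,"turn":0},{"x":1.5,"y":0.15,"z":0,"turn":0},{"x":0,"y":0,"z":0,"turn":0}]' | sed -n '2p;4,6p'
python3 -c "from h import *;go(.5758,.2328,.084,-.0152)"
```

```text
tool_pos: [0.5316, -0.1753, 0.2007]
contact_force: [0.1, -1.2, -3.3]
gripper_width: 0.269
grasp_force: 59.3
tool_pos: [0.5476, -0.0255, 0.2008]
contact_force: [0.1, -0.0, -2.7]
gripper_width: 0.269
grasp_force: 59.3
tool_pos: [0.5637, 0.1242, 0.2007]
contact_force: [0.1, -0.1, -2.2]
gripper_width: 0.272
grasp_force: 59.3
tool_pos: [0.5749, 0.2239, 0.2008]
contact_force: [0.2, 0.1, -2.3]
gripper_width: 0.268
grasp_force: 59.1
t 17.55 pos [0.5749 0.2239 0.2008] yaw_y -0.0122 tilt [-0.0011  0.    ] F [ 0.2  0.1 -2.3] q6 0.26 grip 0.268 59.13280248641968
turn 0.003
shift cm after turn [ 0.89  0.07 11.68]
```

```bash

python3 -m crank '[{"x":0.5,"y":0.07,"z":2,"turn":0.003},{"x":0.4,"y":0,"z":3,"turn":0},{"x":0,"y":0,"z":3,"turn":0},{"x":0,"y":0,"z":1,"turn":0},{"x":0,"y":0,"z":0,"turn":0}]' | sed -n '2p;4,6p'
python3 - <<'E'
from h import *
th=-.0152; R2=np.array([[np.cos(th),-np.sin(th)],[np.sin(th),np.cos(th)]])
for n in("top","scene"):
    f=np.load(n+"3.npz"); p,d=f["p"],f["d"]; W=cloud(n,d); hsv=cv2.cvtColor(p,cv2.COLOR_RGB2HSV)
    # frame strips: wood colour on grey tray, rays cut at z=.037
    q=(W[...,:2]-[.5758,.2328])@R2
    m=(abs(q[...,0])<.055)&(abs(q[...,1])<.066)&(hsv[...,1]>85)
    k,l,s,c=cv2.connectedComponentsWithStats(m.astype(np.uint8)); i=1+np.argmax(s[1:,4])
    m=l==i
    cs,_=cv2.findContours(m.astype(np.uint8),0,1); c=max(cs,key=cv2.contourArea)[:,0]
    P=np.array([plane(n,u,.037)[:2] for u in c.astype(float)])
    pp=np.median(W[m][:,2])
    print(n,"frame by rays",rect(P),"z",pp,m.sum(),"depth",rect(W[m&(abs(W[...,2]-.036)<.006)][:,:2]))
    vis=p.copy(); cv2.drawContours(vis,[c[:,None]],0,(255,0,0),1)
    if n=="top": a=vis[130:270,60:270]
    else: a=np.hstack([cv2.resize(a,(400,267)),cv2.resize(vis[80:240,240:480],(400,267))])
p,d=manip.grab_frame("scene");p2,d2=manip.grab_frame("top")
np.savez("scene4.npz",p=p,d=d);np.savez("top4.npz",p=p2,d=d2)
b=np.hstack([cv2.resize(p2[110:270,60:300],(400,267)),cv2.resize(p[60:220,240:480],(400,267))])
cv2.imwrite("pics/c4.png",np.vstack([a,b])[...,::-1]); go(.5758,.2328,.084,-.0152)
E
```

```text
tool_pos: [0.5748, 0.23, 0.109]
contact_force: [0.0, -0.1, -2.9]
gripper_width: 0.269
grasp_force: 59.1
top frame by rays (array([575.6, 233.9]), array([118.6,  85.8]), np.float64(1.5622)) z 0.0357696419900131 789 depth (array([575.8, 234.8]), array([118.5,  87.1]), np.float64(1.5607))
scene frame by rays (array([579.6, 230.6]), array([125.6,  89.7]), np.float64(1.5554)) z 0.03549939133044831 558 depth (array([577.6, 235.2]), array([124.6,  87.4]), np.float64(1.5392))
t 18.15 pos [0.5772 0.2309 0.1127] yaw_y -0.0185 tilt [0.0017 0.0003] F [ 0.2 -0.2 -1.9] q6 0.28 grip 0.272 59.086148142814636
turn -0.0033
shift cm after turn [ 0.19 -0.14  2.87]
```

View pics/c4.png

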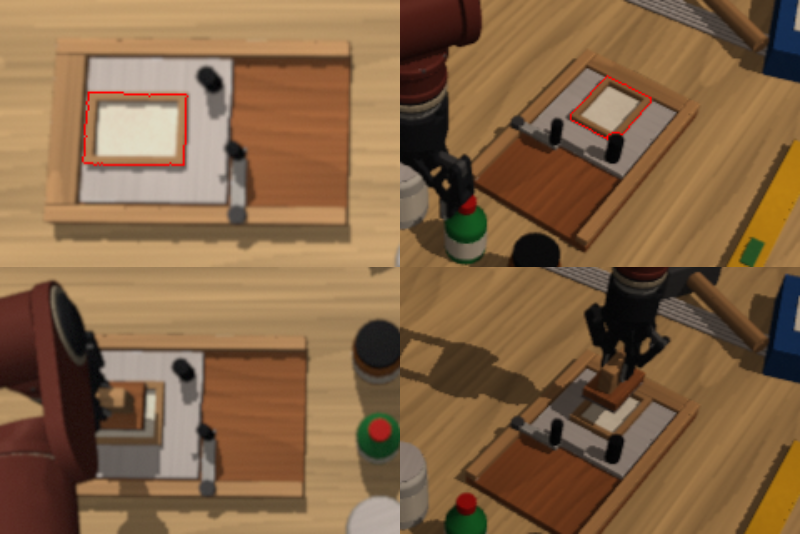

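The frame outline is clean in the top view (centre near (0.576, 0.234)). The block hangs above it, and the bystanders are still standing. I'll lower to hover height and check.

```bash

python3 -m crank '[{"x":0.2,"y":0,"z":1,"turn":0},{"x":0,"y":0,"z":1,"turn":0},{"x":0,"y":0,"z":0.6,"turn":0},{"x":0,"y":0,"z":0,"turn":0},{"x":0,"y":0,"z":0,"turn":0}]' | sed -n '2p;4,6p'
python3 -m crank '[{"x":0,"y":0,"z":0,"turn":0},{"x":0,"y":0,"z":0,"turn":0},{"x":0,"y":0,"z":0,"turn":0}]' | sed -n '2p;4,6p'
python3 - <<'E'
from h import *
go(.5766,.2333,.084,-.0152)
for n in("scene","top"):
    p,d=manip.grab_frame(n); np.savez(n+"5.npz",p=p,d=d); W=cloud(n,d);z=W[...,2];hsv=cv2.cvtColor(p,cv2.COLOR_RGB2HSV)
    m=(abs(W[...,0]-.577)<.06)&(abs(W[...,1]-.233)<.07)&(hsv[...,1]>100)
    b=m&(z>.060)&(z<.085)   # base (top face + sides)
    q=W[b]; print(n,b.sum(),rect(q[:,:2]),"z",np.percentile(q[:,2],[5,25,50,75,95]).round(4),"x",(q[:,0].min(),q[:,0].max()),"y",(q[:,1].min(),q[:,1].max()))
    s=m&(z>.045)&(z<.085); print("  lowest",np.percentile(z[s],[0.5,2,5]).round(4))
    h=m&(z>.09)&(z<.125); print("  handle",h.sum(),rect(W[h][:,:2]) if h.sum()>5 else "",np.percentile(z[h],[50,95]) if h.sum() else "")
    if n=="scene": cv2.imwrite("pics/s5.png",cv2.resize(p[70:220,280:430,::-1],None,fx=4,fy=4,interpolation=2))
E
```

```text
tool_pos: [0.5763, 0.2331, 0.085]
contact_force: [0.1, 0.4, -2.3]
gripper_width: 0.271
grasp_force: 59.3
tool_pos: [0.5767, 0.2332, 0.0857]
contact_force: [-0.2, 0.1, -2.3]
gripper_width: 0.272
grasp_force: 59.3
t 18.95 pos [0.5767 0.2332 0.0857] yaw_y -0.018 tilt [0.0007 0.0002] F [-0.2  0.1 -2.3] q6 0.28 grip 0.272 59.28397178649902
turn -0.0028
shift cm after turn [ 0.01 -0.01  0.17]
scene 405 (array([577.6, 232.9]), array([94.2, 60.2]), np.float64(1.5667)) z [0.0622 0.0701 0.0731 0.0745 0.0796] x (np.float64(0.547283456451239), np.float64(0.607729778287721)) y (np.float64(0.18574183811004863), np.float64(0.27991196602949925))
  lowest [0.0548 0.0561 0.0597]
  handle 225 (array([575.1, 228. ]), array([64.5, 47.5]), np.float64(1.1923)) [0.1153891  0.11993283]
top 420 (array([574.1, 212.6]), array([61.6, 50.2]), np.float64(-0.0553)) z [0.0676 0.0713 0.0727 0.0741 0.0779] x (np.float64(0.5441523398185535), np.float64(0.6047209636426166)) y (np.float64(0.18721273979608988), np.float64(0.2390236473494244))
  lowest [0.06   0.0623 0.0673]
  handle 243 (array([573.8, 215.1]), array([50.9, 34.3]), np.float64(-0.0353)) [0.11561707 0.11943943]
```

View pics/s5.png

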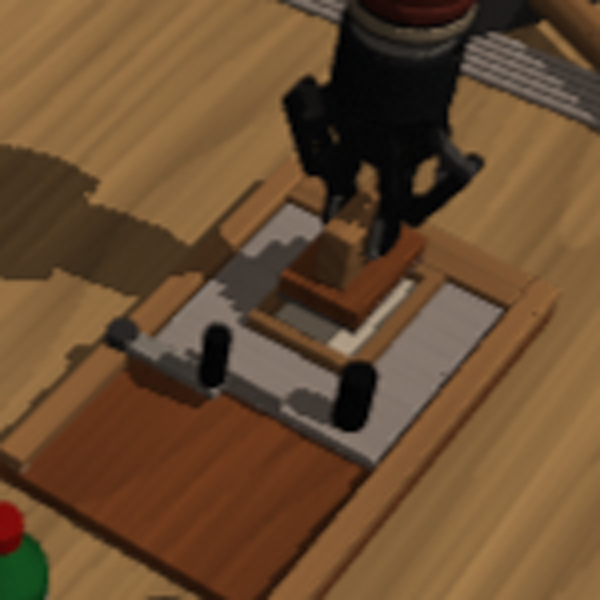

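The block is held level over the frame, clear of the jig, and about 1.5 mm too high. One small correction, let it settle, then a check.

```bash

python3 -m crank '[{"x":0.05,"y":0.05,"z":0.15,"turn":-0.003},{"x":0,"y":0,"z":0,"turn":0},{"x":0,"y":0,"z":0,"turn":0},{"x":0,"y":0,"z":0,"turn":0},{"x":0,"y":0,"z":0,"turn":0}]' | sed -n '2p;4,6p'
python3 -m crank '[{"x":0,"y":0,"z":0,"turn":0},{"x":0,"y":0,"z":0,"turn":0},{"x":0,"y":0,"z":0,"turn":0},{"x":0,"y":0,"z":0,"turn":0},{"x":0,"y":0,"z":0,"turn":0}]' | sed -n '2p;4,6p'
python3 - <<'E'
from h import *
go(.5771,.2337,.0842,-.0152); print(abs(manip.state()["joint_vel"]).max())
for n in("scene","top"):
    p,d=manip.grab_frame(n); W=cloud(n,d);z=W[...,2];hsv=cv2.cvtColor(p,cv2.COLOR_RGB2HSV)
    m=(abs(W[...,0]-.577)<.06)&(abs(W[...,1]-.233)<.07)&(hsv[...,1]>100)
    b=m&(z>.060)&(z<.085); q=W[b]; print(n,rect(q[:,:2]),"z",np.median(q[:,2]),"x",q[:,0].min(),q[:,0].max(),"y",q[:,1].min())
    k=(np.hypot(W[...,0]-.6295,W[...,1]-.145)<.03)&(z>.055)&(z<.08)&(p.max(-1)<70); q=W[k]; print("knob",((q.max(0)+q.min(0))/2).round(4))
    k=(np.hypot(W[...,0]-.545,W[...,1]-.111)<.03)&(z>.06)&(z<.09)&(p.max(-1)<70); q=W[k]; print("peg",((q.max(0)+q.min(0))/2).round(4))
E
```

```text
tool_pos: [0.577, 0.2336, 0.0838]
contact_force: [0.1, -1.2, -2.5]
gripper_width: 0.267
grasp_force: 59.3
tool_pos: [0.5769, 0.2336, 0.0838]
contact_force: [-0.3, -1.0, -0.6]
gripper_width: 0.265
grasp_force: 59.3
t 20.05 pos [0.5769 0.2336 0.0838] yaw_y -0.0151 tilt [-0. -0.] F [-0.3 -1.  -0.6] q6 0.28 grip 0.265 59.28417384624481
turn 0.0001
shift cm after turn [ 0.01  0.01 -0.04]
0.0015245707546661564
scene (array([577.8, 233.9]), array([95.9, 60. ]), np.float64(1.5275)) z 0.07107921863904089 x 0.5459255028505892 0.6079370480167033 y 0.1860483096279271
knob [0.6311 0.1439 0.0658]
peg [0.547  0.1099 0.0728]
top (array([574.4, 213.7]), array([60.7, 50. ]), np.float64(-0.0132)) z 0.07080227377977195 x 0.5441586043037958 0.6046875683504588 y 0.1885651352445069
knob [0.6279 0.1441 0.0655]
peg [0.5431 0.1107 0.073 ]
```

```bash
python3 -c "from plant import manip; print(manip.job_done())"
```

```text
the job is handed in; nothing more can be done
None
```

I've handed the job in at about 20 s: the tray is pushed home, the latch is swung across to its stop, and the block is still gripped, level and still, about 14.5 mm above the frame, centred to within 1–2 mm and square by my camera measurements; the judge's result was not shown.

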